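# Wake and zero the counter scale under the mortar

## Task

The clay mortar stands on the counter scale and must be tared before spices go in: with a fingertip, press the round key down and let it spring up again to wake the scale, then press the long bar-shaped key and keep it down for about two seconds to zero it, and withdraw. Press gently (well under 20 N), pick nothing up, and leave the other two keys, the scale's case and plate, the mortar and everything around untouched.

Things in the scene. Friction and masses are not known exactly. Their poses are not given: they have to be found in the camera images.
- scale: white counter scale, 330 (x) x 350 (y) mm, standing firmly on the counter; origin at the centre of its underside. The grey keys stand in a row along y on a strip 120 mm to the -x side of the centre (the side towards the robot), strip surface 46 mm above the counter; on the other side a metal weighing plate (200 x 310 mm, centred 55 mm to +x, top 58 mm above the counter) carries the mortar.
- round_top (a point): The wake key: centre of the top face of the round key, 30 mm across, same plain grey plastic as the others; the point moves down with the key. Its top is 14 mm above the key strip (about 60 mm above the counter); springs up by itself, travel 6 mm straight down, about 4 N when fully down, counts as pressed from 3.5 mm. Any of the four keys may sit in any of the four places along the strip, 75 mm apart.
- round_key (a joint): how far the round key is pressed down: 0 = up, 0.006 m = fully down
- round_unit: the fixed seat of the round key with the key in it (black surround 42 x 60 mm flush on the strip); origin on the strip under the key's centre, 14 mm below the top of the unpressed key; z up, y along the strip
- bar_top (a point): The zero key: centre of the top face of the long bar-shaped key, 50 mm along the strip and 16 mm across it, same plain grey plastic as the others; the point moves down with the key. Its top is 14 mm above the key strip (about 60 mm above the counter); springs up by itself, travel 6 mm straight down, about 4 N when fully down, counts as pressed from 3.5 mm. Any of the four keys may sit in any of the four places along the strip, 75 mm apart.
- bar_key (a joint): how far the bar key is pressed down: 0 = up, 0.006 m = fully down
- bar_unit: the fixed seat of the bar key with the key in it (black surround 42 x 60 mm flush on the strip); origin on the strip under the key's centre, 14 mm below the top of the unpressed key; z up, y along the strip
- square_top (a point): Not to be touched: centre of the top face of the square key, 26 x 26 mm, same plain grey plastic as the others; the point moves down with the key. Its top is 14 mm above the key strip (about 60 mm above the counter); springs up by itself, travel 6 mm straight down, about 4 N when fully down, counts as pressed from 3.5 mm. Any of the four keys may sit in any of the four places along the strip, 75 mm apart.
- square_key (a joint): how far the square key is pressed down: 0 = up, 0.006 m = fully down
- square_unit: the fixed seat of the square key with the key in it (black surround 42 x 60 mm flush on the strip); origin on the strip under the key's centre, 14 mm below the top of the unpressed key; z up, y along the strip
- cross_top (a point): Not to be touched: centre of the top face of the plus-shaped key, 32 x 32 mm with arms 10 mm wide, same plain grey plastic as the others; the point moves down with the key. Its top is 14 mm above the key strip (about 60 mm above the counter); springs up by itself, travel 6 mm straight down, about 4 N when fully down, counts as pressed from 3.5 mm. Any of the four keys may sit in any of the four places along the strip, 75 mm apart.
- cross_key (a joint): how far the cross key is pressed down: 0 = up, 0.006 m = fully down
- cross_unit: the fixed seat of the cross key with the key in it (black surround 42 x 60 mm flush on the strip); origin on the strip under the key's centre, 14 mm below the top of the unpressed key; z up, y along the strip
- mortar: small clay mortar, 104 mm across and 75 mm high, loose on the weighing plate; origin at the centre of its underside. To be left alone.
- lid: orange plastic lid, 110 mm across, 28 mm high with its knob, loose on the counter on the robot's side of the scale; origin at the centre of its underside. To be left alone.
- pestle: wooden pestle, 46 mm across and 155 mm tall, standing upright on the counter at the scale's -y side; origin at the centre of its underside. To be left alone.
- jar: capped glass jar, 60 mm across and 90 mm high, on the counter at the scale's +y side; origin at the centre of its underside. To be left alone.
- bowl: steel bowl, 120 mm across and 45 mm high, on the counter at the scale's +y side; origin at the centre of its underside. To be left alone.
- spatula: bamboo spatula, 220 mm long, lying on the counter to the robot's right of the key strip; origin on its underside. To be left alone.

How it is judged:
By the outcome, as a careful person would: the job done as asked, in the order asked, and still so for the second after the job is handed in, with the robot touching nothing.
It also fails if it takes over 43 s, if anything falls off the work surface, if the arm or the gripper's body presses on something with over 40 N, if the wrist force passes 120 N, or if a joint passes its speed limit or range.

## Robot

A 6-joint arm with a two-finger parallel gripper is mounted at the origin on the work surface. World frame = base frame: x ahead of the robot, y to its left, z up, the work surface at z = 0. Lengths are in m, angles in degrees, forces in N, time in s.
With the tool pointing down it reaches from about 0.35 to 0.875 m from the base axis. Payload 4.2 kg.
Tool frame: the origin (TCP) lies on the centre line of the jaws, within the pads' length; the fingertips stand 8 mm ahead of it and the grasp point (between the pads) lies 11 mm behind it; z points along the fingers, y is the direction in which the jaws open and shut (so a half turn about z gives the same grasp; the last joint's range is limited). The gripper opens to 87 mm and grips with 3 to 60 N. Pads are 19 mm wide; open, the fingers measure 117 mm over their backs; the gripper's body (75 mm by 190 mm) begins 51 mm behind the grasp point.
Start: joints at [-62.303, 22.042, 0.453, 0, -68.411, -14.817], TCP at [0.139, -0.609, 0.2] pointing down, gripper open.
Joint ranges: [-179.83, 179.83], [-69.29, 118.12], [-61.27, 80.66], [-181.25, 117.63], [-171.15, -9.14], [-177.46, 177.46]. Speed limits (degrees/s): [159.86, 159.86, 180, 180, 180, 180].

## Interface

Orientations are given as a 3x3 rotation matrix whose columns are the frame's x, y, z axes.
In Python, from station import sense, capture, finish_job, recognise gives the robot as it stands.
- The arm moves only by the tool apply_moves, never from a script. Its argument "plan" is a list that holds one entry, the list of rows, each a list of 7 numbers: the opening in per cent of the stroke, from 0 (shut) to 100 (fully open), then the shift along the world's x, y, z in units of 25 mm (1.0 is 25 mm), then the turn, a rotation vector about the world's x, y, z in rad. A call has 1 to 12 rows; each row shifts and turns the pose as measured when the row begins; what a row does not reach is not made up. A row lasts 1/12 s, in which the tool goes at most 41.7 mm and 7.16 degrees, less where a joint would pass 70% of its speed; a pose out of reach is approached as far as the arm can. A call is refused whole if a number of a shift passes 1 or a number of a turn 0.125, either way. A call with a gripper value outside its range is refused whole. The fingers move at their own pace and stop on an object; the grip force is fixed at half the most. Time passes only in rows, so rows that do not move let the fingers close. It gives the time, the measured TCP pose, the force and the opening at its end, in the units of the state.
- sense(): the state, without advancing time (a new reading comes with each control period).
- capture(name): name is "scene" or "top" or "wrist"; returns a dict with "pixels" (400x640x3 uint8, red, green, blue), "depth" (400x640 float32, m along the optical axis (not along the pixel's ray), 0 where there is no reading), "mtx" (3x3 intrinsics, pixels), "R" (3x3) and "t" (3): a world point X has camera coordinates R X + t; the wrist camera has in their place "mount" (4x4, takes a point from camera to tool coordinates, whose origin is the TCP and whose axes are the flange's). Camera axes: x right, y down, z forward; pixel columns grow to the right and rows downward; lengths in m; the calibration is good to about 2 mm. A picture is of the moment at which its call begins: read the wrist's pose just before it.
- finish_job(): hands the job in, once; it reports no verdict.
Trained networks look in a picture, given as the dict that the camera call returned (one of the last four; its "shot" number tells which), for a name from the list of things; names that differ only in an ending like _2 or _b are one class to them, and where a whole thing is asked for, a point or a joint stands for the part that bears it (a point fixed in the world has none). Each returns a list of dicts, best first, with "score" (0 to 1); they miss things now and then, are a little off and sometimes report something else, mostly with a low value. They report only what shows in the picture. A call takes as long as a camera call.
- recognise(label, picture): "at" ([x, y, z] in m, in the coordinates of the camera as it stood for that picture, good to about 4 mm: the middle of the surface that is visible of it).
The state is a dict: "time_s": time; "joints": joint angles; "joint_velocities": joint speeds; "effort": joint torques, N m; "tcp_pos": TCP position; "ee_rot": TCP orientation; "wrist_force": force on the tool from outside, world axes, zero at the start; "moment": the same for the moment, N m; "gripper_width": opening from 0.0 (shut) to 1.0 (fully open).
Only numpy, scipy, OpenCV 4.12 (cv2) and the standard library are available. Lean on these libraries where they do the work, as an engineer would, in place of code of your own. Each camera call takes 0.05 s, during which the arm holds its last target.

## Working session

There is one attempt and no reset: what is moved stays moved. The work goes in short steps, Python scripts to look and compute and a tool call to move; the robot and the scene stay as the last step left them, time stands still between calls to the robot, and variables do not carry over. Pictures are saved under pics/ and viewed, and the job is handed in when it is done.

Besides the shell and the picture viewer there is one more tool, called as name(argument=value, ...), one argument or row to a line, values as JSON. apply_moves: Moves the arm, as the interface text tells. Its arguments: {"type":"object","properties":{"plan":{"type":"array","items":{"type":"array","items":{"type":"array","items":{"type":"number"}}}}},"required":["plan"]}

```bash
mkdir -p pics
cat > h.py <<'E'
import numpy as np, cv2
from station import sense, capture, recognise
def save(p,n): cv2.imwrite('pics/'+n+'.png',p['pixels'][:,:,::-1])
def w(p,at): return np.array(p['R']).T@(np.array(at)-np.array(p['t']))
E
python3 - <<'E'
from h import *
s=sense();print(s)
for c in ['scene','top']:
    p=capture(c);save(p,c+'1')
    for l in ['round_top','bar_top','square_top','cross_top','round_unit','bar_unit','scale','mortar','lid','pestle','jar','bowl','spatula']:
        for r in recognise(l,p)[:2]: print(c,l,round(r['score'],2),w(p,r['at']).round(4))
E
```

```text
{'time_s': 0.0, 'joints': array([-6.23033944e+01,  2.20904088e+01,  3.80240835e-01, -2.97201657e-02,
       -6.84097026e+01, -1.48177033e+01]), 'joint_velocities': array([ 0.05221077, -0.06331081,  0.00044355,  0.06674087, -0.10358188,
       -0.02426948]), 'effort': array([-1.59022793e-04, -3.90668428e+01,  1.87410289e+01,  4.21980858e+00,
        1.11095089e-02, -1.95870575e-04]), 'tcp_pos': array([ 0.13919871, -0.60864293,  0.19916461]), 'ee_rot': array([[-9.74885953e-01, -2.22704020e-01, -5.45323929e-04],
       [-2.22704677e-01,  9.74883744e-01,  2.07655775e-03],
       [ 6.91696742e-05,  2.14585317e-03, -9.99997695e-01]]), 'wrist_force': array([-0.23037769,  0.30007967,  0.43665016]), 'moment': array([-0.02078819, -0.02239088,  0.0499166 ]), 'gripper_width': 0.999452020155127}
scene round_top 0.28 [0.5371 0.3218 0.0648]
scene bar_top 0.72 [0.4858 0.1781 0.0618]
scene square_top 0.51 [0.4729 0.0279 0.0598]
scene cross_top 0.45 [ 0.4614 -0.0453  0.0612]
scene round_unit 0.84 [0.4757 0.0993 0.0499]
scene bar_unit 0.54 [0.4878 0.1756 0.0495]
scene scale 0.76 [0.6777 0.0851 0.0569]

[... 189 characters left out ...]
9 0.0495]
scene bowl 0.96 [0.6125 0.3322 0.0242]
scene spatula 0.61 [ 0.4067 -0.2036  0.0096]
top round_top 0.65 [0.4742 0.1013 0.0581]
top bar_top 0.69 [0.4769 0.1735 0.0622]
top square_top 0.44 [0.4637 0.0273 0.0569]
top cross_top 0.6 [ 0.4586 -0.047   0.0503]
top cross_top 0.44 [ 0.456  -0.0499  0.0603]
top round_unit 0.69 [0.4731 0.1023 0.0452]
top bar_unit 0.89 [0.4805 0.1715 0.0443]
top scale 0.7 [0.5758 0.0385 0.0536]
top mortar 0.61 [0.6815 0.0657 0.1077]
top lid 0.88 [0.3547 0.1122 0.0139]
top pestle 0.84 [ 0.5434 -0.2147  0.0764]
top jar 0.78 [0.5071 0.3146 0.0877]
top jar 0.65 [ 0.4081 -0.2086  0.0073]
top bowl 0.71 [0.6375 0.3388 0.0214]
top spatula 0.79 [ 0.4067 -0.2069  0.0042]
```

Run:
```python
import cv2
a=cv2.imread('pics/top1.png');b=cv2.imread('pics/scene1.png')
cv2.imwrite('pics/both.png',cv2.resize(cv2.vconcat([a,b]),(480,600)))
```

```text
(no output)
```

View pics/top1.png

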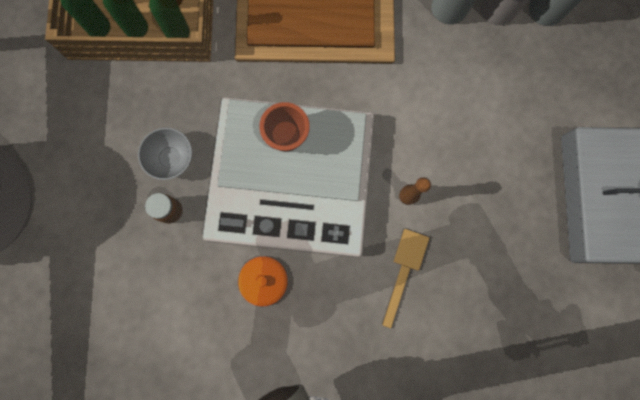

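View pics/scene1.png

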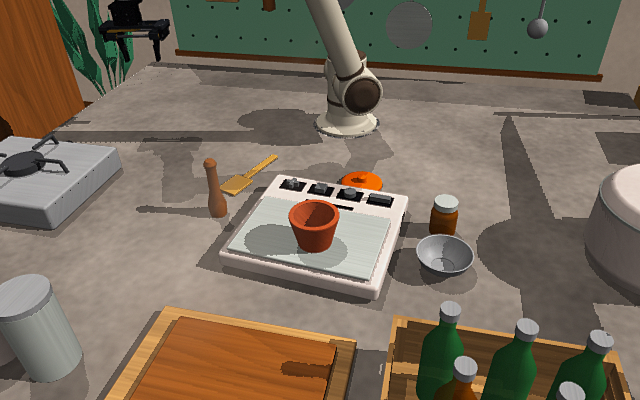

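The top view shows the keys from left to right: bar (232,223), round (267,226), square (301,230) and cross (336,233). The strip is yawed by about 6°. I'll close the gripper and travel over for a closer look.

apply_moves(
  plan=[
    [[0, 0.8, 0.8, 0.2, 0, 0, -0.03], [0, 0.8, 1, 0.2, 0, 0, -0.03], [0, 0.8, 1, 0.2, 0, 0, -0.03], [0, 0.8, 1, 0.2, 0, 0, -0.03], [0, 0.8, 1, 0.2, 0, 0, -0.03], [0, 0.8, 1, 0.2, 0, 0, -0.03], [0, 0.8, 1, 0.2, 0, 0, -0.03], [0, 0.8, 1, 0.2, 0, 0, -0.03], [0, 0.8, 1, 0, 0, 0, -0.03], [0, 0.8, 1, 0, 0, 0, -0.03], [0, 0.8, 1, 0, 0, 0, -0.03], [0, 0.8, 1, 0, 0, 0, 0]],
  ],
)

```text
time_s: 2.4
tcp_pos: [0.3838, -0.3044, 0.2417]
ee_rot: [[-0.991, 0.133, 0.004], [0.133, 0.991, -0.001], [-0.004, -0.0, -1.0]]
wrist_force: [0.6, -0.2, -0.5]
gripper_width: 0.174
```

apply_moves(
  plan=[
    [[0, 0.25, 1, 0, 0, 0, 0], [0, 0.25, 1, 0, 0, 0, 0], [0, 0.25, 1, 0, 0, 0, 0], [0, 0.25, 1, 0, 0, 0, 0], [0, 0.25, 1, 0, 0, 0, 0], [0, 0.25, 1, 0, 0, 0, 0], [0, 0.25, 1, 0, 0, 0, 0], [0, 0.25, 1, 0, 0, 0, 0], [0, 0.25, 1, 0, 0, 0, 0], [0, 0.25, 1, 0, 0, 0, 0], [0, 0.25, 1, 0, 0, 0, 0], [0, 0.25, 1, 0, 0, 0, 0]],
  ],
)

```text
time_s: 3.4
tcp_pos: [0.4635, 0.0118, 0.2448]
ee_rot: [[-0.991, 0.13, 0.013], [0.13, 0.992, -0.001], [-0.012, 0.001, -1.0]]
wrist_force: [0.8, 0.1, 0.0]
gripper_width: 0.003
```

apply_moves(
  plan=[
    [[0, 0.1, 1, 0, 0, 0, 0], [0, 0.1, 1, 0, 0, 0, 0], [0, 0.1, 1, 0, 0, 0, 0], [0, 0.1, 1, 0, 0, 0, 0], [0, 0, 0, 0, 0, 0, 0], [0, 0, 0, 0, 0, 0, 0]],
  ],
)

```text
time_s: 3.9
tcp_pos: [0.4745, 0.1215, 0.2457]
ee_rot: [[-0.992, 0.124, 0.016], [0.124, 0.992, 0.001], [-0.015, 0.003, -1.0]]
wrist_force: [-0.9, 0.4, -0.4]
gripper_width: 0.008
```

Run:
```python
from h import *
s=sense();print(s['tcp_pos'],s['ee_rot'],s['gripper_width'],s['time_s'],s['joints'],s['wrist_force'])
p=capture('wrist');save(p,'w1');print(p['mount'])
np.savez('w1.npz',T=s['tcp_pos'],R=s['ee_rot'],**{k:p[k] for k in('depth','mtx','mount','pixels')})
M=np.array(p['mount'])
for l in ['round_top','bar_top','square_top','cross_top','round_unit','bar_unit','square_unit','cross_unit']:
    for r in recognise(l,p)[:2]:
        q=M@np.append(r['at'],1); print(l,round(r['score'],2),(s['ee_rot']@q[:3]+s['tcp_pos']).round(4))
```

```text
[0.47447654 0.12148502 0.24573159] [[-9.92206228e-01  1.23623036e-01  1.56251995e-02]
 [ 1.23652206e-01  9.92325200e-01  9.10978407e-04]
 [-1.53926613e-02  2.83596883e-03 -9.99877504e-01]] 0.007635320030344056 3.9 [  33.72561027    6.35158174  -14.31289465    0.48737391  -68.56260996
 -131.00320296] [-0.9486508   0.37679468 -0.43972994]
[[ 5.82627686e-04 -9.59709314e-01 -2.80994116e-01  7.70338875e-02]
 [ 9.99999583e-01  7.56849558e-04 -5.11498707e-04 -6.33400260e-04]
 [ 7.03560345e-04 -2.80993701e-01  9.59709354e-01 -1.84678488e-01]
 [ 0.00000000e+00  0.00000000e+00  0.00000000e+00  1.00000000e+00]]
round_top 0.8 [0.4707 0.1008 0.0577]
bar_top 0.94 [0.4752 0.1744 0.0585]
square_top 0.65 [0.4636 0.0272 0.0591]
cross_top 0.81 [ 0.4538 -0.0458  0.0608]
cross_top 0.56 [0.4719 0.0993 0.0576]
round_unit 0.81 [0.4693 0.1059 0.0454]
bar_unit 0.97 [0.4773 0.1775 0.0501]
square_unit 0.55 [0.4654 0.026  0.0495]
cross_unit 0.84 [ 0.4559 -0.0492  0.0467]
cross_unit 0.5 [0.4782 0.1718 0.057 ]
```

View pics/w1.png

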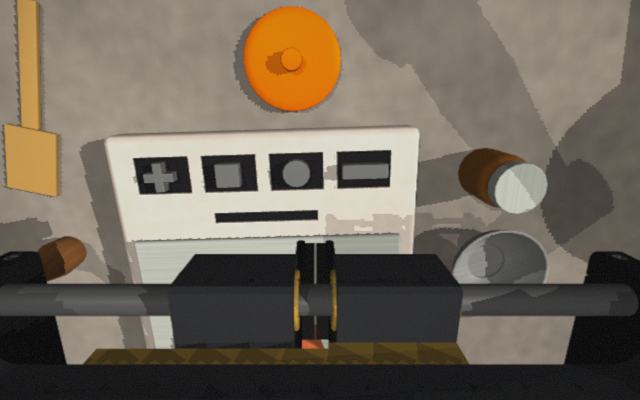

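The wrist view shows cross (160,176), square (229,175), round (296,173) and bar (365,171), the same order as the top view. Next I'll measure the key centres from depth.

Run:
```python
from h import *
def keys(D,K,f,z0=.055,rng=None):
    v,u=np.mgrid[0:400,0:640]
    P=np.stack([(u-K[0,2])/K[0,0]*D,(v-K[1,2])/K[1,1]*D,D],-1)
    X=f(P); m=(D>0)&(X[...,2]>z0)&(X[...,2]<.066)&(X[...,0]>.425)&(X[...,0]<.51)&(X[...,1]>-.08)&(X[...,1]<.22)
    n,L,st,c=cv2.connectedComponentsWithStats(m.astype('uint8'))
    for i in range(1,n):
        if st[i,4]>60:
            q=X[L==i]; r=cv2.minAreaRect(q[:,:2].astype('float32')*1000)
            print(st[i,4],c[i].round(),'mean',q.mean(0).round(4),'rect',np.round(r[0],1),np.round(r[1],1),round(r[2],1),np.round((np.percentile(q[:,:2],2,0)+np.percentile(q[:,:2],98,0))/2,4))
d=np.load('w1.npz');M=d['mount']
keys(d['depth'],d['mtx'],lambda P:(P@M[:3,:3].T+M[:3,3])@d['R'].T+d['T'],.0555)
p=capture('top');print('top')
keys(p['depth'],np.array(p['mtx']),lambda P:(P-p['t'])@np.array(p['R']),.0545)
```

```text
577 [295. 173.] mean [0.4711 0.1003 0.0601] rect [471.3 100.3] [28.9 28.9] 15.2 [0.4713 0.1002]
509 [158. 177.] mean [ 0.4574 -0.048   0.06  ] rect [457.8 -48.9] [28.7 27.8] 38.2 [ 0.4575 -0.0482]
582 [227. 175.] mean [0.4643 0.0262 0.0601] rect [464.7  25.7] [26.2 26.4] 83.9 [0.4644 0.0261]
694 [364. 171.] mean [0.4782 0.1747 0.06  ] rect [478.5 174.8] [48.9 16.3] 84.5 [0.4783 0.1747]
top
119 [302. 229.] mean [0.4647 0.0226 0.059 ] rect [464.9  22.5] [21. 26.] 82.9 [0.465  0.0228]
119 [336. 232.] mean [ 0.4583 -0.0497  0.059 ] rect [458.3 -49.9] [28.5 26.1] 44.2 [ 0.4583 -0.0499]
```

apply_moves(
  plan=[
    [[0, -0.1, -0.4, -0.8, 0, 0.016, 0.028], [0, 0, -0.4, -0.8, 0, 0, 0], [0, 0, 0, -0.8, 0, 0, 0], [0, 0, 0, -0.8, 0, 0, 0], [0, 0, 0, -0.8, 0, 0, 0], [0, 0, 0, -0.8, 0, 0, 0], [0, 0, 0, -0.4, 0, 0, 0], [0, 0, 0, 0, 0, 0, 0]],
  ],
)

```text
time_s: 5.07
tcp_pos: [0.4733, 0.0977, 0.1134]
ee_rot: [[-0.995, 0.1, 0.007], [0.1, 0.995, 0.005], [-0.006, 0.005, -1.0]]
wrist_force: [-0.7, -0.2, -0.5]
gripper_width: 0.004
```

apply_moves(
  plan=[
    [[0, -0.08, 0.1, -0.6, 0.005, 0.007, -0.004], [0, 0, 0, -0.5, 0, 0, 0], [0, 0, 0, -0.2, 0, 0, 0], [0, 0, 0, 0, 0, 0, 0], [0, 0, 0, 0, 0, 0, 0]],
  ],
)

```text
time_s: 5.48
tcp_pos: [0.4736, 0.1005, 0.0825]
ee_rot: [[-0.995, 0.104, 0.004], [0.104, 0.995, 0.011], [-0.003, 0.011, -1.0]]
wrist_force: [-0.0, 0.5, 0.6]
gripper_width: -0.002
```

apply_moves(
  plan=[
    [[0, -0.1, 0, -0.2, -0.011, 0.004, -0.006], [0, 0, 0, -0.1, 0, 0, 0], [0, 0, 0, 0, 0, 0, 0], [0, 0, 0, 0, 0, 0, 0]],
  ],
)

```text
time_s: 5.82
tcp_pos: [0.4726, 0.1014, 0.0771]
ee_rot: [[-0.994, 0.11, 0.004], [0.11, 0.994, 0.001], [-0.004, 0.001, -1.0]]
wrist_force: [0.6, -0.5, -0.3]
gripper_width: 0.004
```

Run:
```python
from h import *
p=capture('wrist');save(p,'w2');s=sense();print(s['tcp_pos'],s['wrist_force'])
```

```text
[0.47263047 0.10137114 0.07710819] [ 0.78178329  0.11446373 -0.11822112]
```

View pics/w2.png

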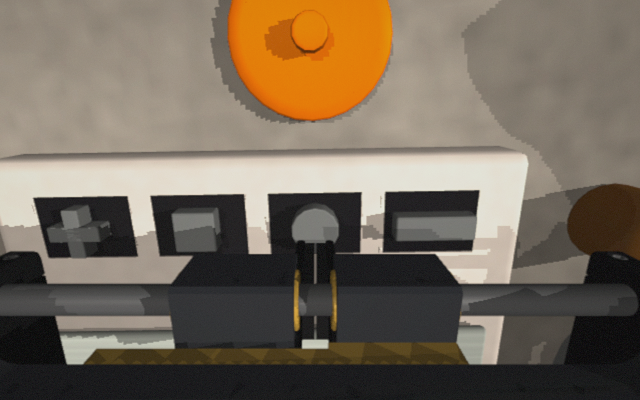

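The fingertip hovers over the round key at about (316,225), which is centred. Pressing in small steps.

apply_moves(
  plan=[
    [[0, -0.03, -0.03, -0.2, 0, 0, 0], [0, 0, 0, -0.15, 0, 0, 0], [0, 0, 0, 0, 0, 0, 0], [0, 0, 0, 0, 0, 0, 0]],
  ],
)

```text
time_s: 6.2
tcp_pos: [0.472, 0.1007, 0.068]
ee_rot: [[-0.994, 0.11, 0.005], [0.11, 0.994, 0.001], [-0.005, 0.002, -1.0]]
wrist_force: [-0.1, -0.3, 0.5]
gripper_width: 0.002
```

apply_moves(
  plan=[
    [[0, 0, 0, -0.12, 0, 0, 0], [0, 0, 0, -0.08, 0, 0, 0], [0, 0, 0, 0, 0, 0, 0], [0, 0, 0, 0, 0, 0, 0]],
  ],
)

```text
time_s: 6.53
tcp_pos: [0.472, 0.1006, 0.0622]
ee_rot: [[-0.994, 0.11, 0.005], [0.11, 0.994, 0.001], [-0.005, 0.002, -1.0]]
wrist_force: [0.1, 0.4, -0.2]
gripper_width: 0.002
```

Run:
```python
from h import *
p=capture('wrist');save(p,'w3');
for i in range(3):
    s=sense();print(s['tcp_pos'],s['wrist_force']); p2=capture('scene')
a=cv2.resize(p2['pixels'][160:230,250:420,::-1],None,fx=4,fy=4);cv2.imwrite('pics/s3.png',a)
```

```text
[0.47196275 0.10055673 0.06223602] [-0.27523138  0.71279606 -0.3646596 ]
[0.47204094 0.1005826  0.06234771] [-0.41396039  0.20757802  0.09330466]
[0.47208661 0.10063759 0.0624009 ] [ 0.64237619 -0.11469511  0.71692718]
```

View pics/w3.png

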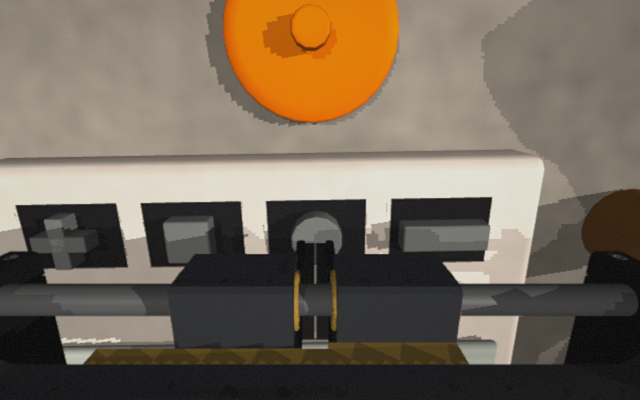

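View pics/s3.png

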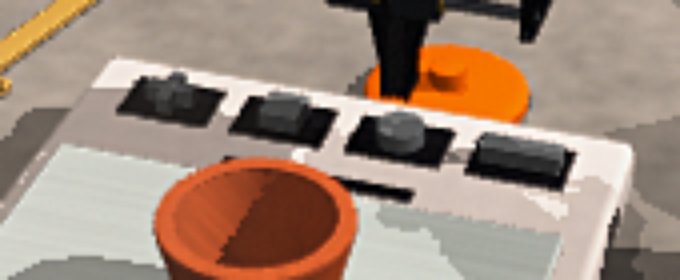

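The wrist force reads zero and the scene view shows the fingertip not on the key. I'll measure the gap with scene depth.

Run:
```python
from h import *
p=capture('scene');K=np.array(p['mtx']);D=p['depth']
v,u=np.mgrid[0:400,0:640]
X=(np.stack([(u-K[0,2])/K[0,0]*D,(v-K[1,2])/K[1,1]*D,D],-1)-p['t'])@np.array(p['R'])
for vv in range(170,200):
    print(vv,' '.join('%3d,%3d,%3d'%tuple((X[vv,uu]*1000).round()) for uu in (343,346,348,350,353,357)), p['pixels'][vv,348])
s=sense();print(s['tcp_pos'],s['wrist_force'])
```

```text
170 292, 48,  1 481, 93,123 480, 97,123 485,103,126 485,110,128 281, 86, -1 [13 12 11]
171 293, 48, -2 484, 93,122 478, 97,119 482,102,122 483,110,124 286, 87, -1 [12 12 13]
172 299, 49, -2 484, 93,119 481, 97,118 481,102,118 483,109,121 313, 91, 12 [11  9 10]
173 307, 51,  0 481, 93,115 481, 97,116 482,102,117 484,110,119 321, 93, 15 [14 14 14]
174 310, 52, -1 482, 93,112 481, 97,112 483,102,114 483,110,115 327, 94, 15 [13 13 16]
175 318, 53,  1 485, 93,112 483, 98,111 484,103,112 480,109,110 328, 94, 13 [11 10 13]
176 322, 54,  1 483, 93,108 483, 98,108 483,103,109 480,109,108 334, 95, 13 [11 10 11]
177 340, 58,  9 482, 93,104 482, 98,105 483,103,106 478,109,104 357, 99, 25 [15 14 15]
178 347, 59, 10 484, 93,103 483, 98,102 482,102,102 476,109,100 352, 98, 19 [14 14 13]
179 353, 60, 11 479, 92, 97 483, 98,100 484,103,101 472,108, 94 358, 99, 20 [14 14 15]
180 362, 62, 14 486, 94, 98 480, 97, 95 481,102, 96 474,108, 93 354, 99, 14 [12 12 14]
181 365, 63, 13 483, 93, 93 482, 98, 93 484,103, 95 472,108, 89 358, 99, 13 [10 12 12]
182 369, 63, 12 482, 93, 90 481, 98, 90 482,103, 91 475,
[... 901 characters left out ...]
58,116, 48 [92 90 91]
193 465, 83, 45 485, 94, 60 487, 99, 62 479,102, 57 482,110, 60 460,117, 47 [90 90 88]
194 473, 84, 48 482, 93, 55 488, 99, 60 485,104, 58 483,111, 58 465,117, 47 [57 55 55]
195 479, 85, 49 485, 94, 54 488, 99, 57 486,104, 56 482,111, 55 468,118, 46 [40 41 42]
196 480, 86, 47 485, 94, 51 486, 99, 52 487,104, 54 484,111, 53 473,119, 47 [44 43 44]
197 483, 86, 46 482, 93, 46 489, 99, 52 484,104, 49 483,111, 49 477,119, 46 [44 44 44]
198 491, 88, 49 485, 94, 45 486, 99, 47 486,104, 48 483,111, 47 480,120, 46 [16 17 17]
199 493, 88, 47 489, 95, 45 491,100, 48 492,105, 49 487,112, 47 485,121, 46 [6 3 7]
[0.47212462 0.10065144 0.06248706] [ 0.14509701 -0.40213784 -0.60612924]
```

By scene depth the fingertip ends at about z 0.083, so the shut fingers are shorter than the stated 8 mm. It is laterally centred and the key is still up at 0.060. I'll continue down in small steps, watching the force.

apply_moves(
  plan=[
    [[0, 0, 0, -0.2, 0, 0, 0], [0, 0, 0, -0.2, 0, 0, 0], [0, 0, 0, -0.1, 0, 0, 0], [0, 0, 0, 0, 0, 0, 0], [0, 0, 0, 0, 0, 0, 0]],
  ],
)

```text
time_s: 7.2
tcp_pos: [0.472, 0.1006, 0.0486]
ee_rot: [[-0.994, 0.11, 0.005], [0.11, 0.994, 0.002], [-0.005, 0.002, -1.0]]
wrist_force: [0.3, -0.5, -0.1]
gripper_width: 0.002
```

```bash
cat >> h.py <<'E'
def scenecrop(n):
    p=capture('scene');cv2.imwrite('pics/'+n+'.png',cv2.resize(p['pixels'][120:230,250:420,::-1],None,fx=4,fy=4,interpolation=cv2.INTER_CUBIC))
    K=np.array(p['mtx']);D=p['depth'];v,u=np.mgrid[0:400,0:640]
    X=(np.stack([(u-K[0,2])/K[0,0]*D,(v-K[1,2])/K[1,1]*D,D],-1)-p['t'])@np.array(p['R'])
    return p,X
E
python3 - <<'E'
from h import *
p,X=scenecrop('s4')
for vv in range(174,196):print(vv,' '.join('%3d,%3d,%3d'%tuple((X[vv,uu]*1000).round()) for uu in (346,348,350,353)), p['pixels'][vv,348])
s=sense();print(s['tcp_pos'],s['wrist_force'])
E
```

```text
174 483, 93,113 485, 98,115 481,102,113 487,110,118 [10 12 12]
175 482, 93,109 483, 98,111 480,102,109 489,111,117 [12 11 12]
176 487, 94,110 484, 98,109 485,103,110 482,110,109 [11 10 13]
177 485, 93,106 481, 98,104 481,102,104 485,110,108 [11 10 12]
178 481, 93,100 479, 97,100 482,102,102 485,110,106 [12 10 12]
179 479, 92, 96 485, 98,101 483,103,100 482,110,101 [13 14 12]
180 484, 93, 97 481, 98, 96 483,103, 98 479,109, 96 [13 12 12]
181 481, 93, 92 481, 98, 93 486,103, 97 476,109, 91 [14 14 15]
182 482, 93, 90 481, 98, 90 484,103, 93 476,109, 88 [12 11 13]
183 482, 93, 87 480, 98, 87 481,102, 87 477,109, 86 [12 12 13]
184 484, 93, 86 482, 98, 85 483,103, 86 474,109, 81 [12 11 12]
185 483, 93, 82 482, 98, 82 483,103, 83 474,109, 78 [14 13 13]
186 483, 93, 79 483, 98, 80 481,103, 79 474,109, 75 [14 14 14]
187 483, 93, 76 481, 98, 76 487,104, 80 477,109, 74 [ 7  8 10]
188 483, 93, 74 481, 98, 72 485,103, 76 460,106, 59 [20 21 20]
189 464, 90, 57 484, 98, 72 485,103, 73 463,107, 59 [71 71 71]
190 472, 91, 60 473, 96, 61 472,101, 61 468,108, 60 [104 104 103]
191 479, 93, 62 473, 96, 58 473,101, 59 473,109, 60 [95 96 95]
192 481, 93, 60 480, 98, 61 477,102, 59 474,109, 58 [96 96 95]
193 483, 93, 58 484, 98, 60 481,103, 59 482,110, 61 [95 94 93]
194 487, 94, 59 487, 99, 60 483,103, 57 485,111, 60 [56 55 55]
195 486, 94, 55 486, 99, 56 486,104, 56 484,111, 56 [40 42 42]
[0.47198788 0.10061441 0.04861115] [-0.38593891 -0.35733097  0.04530756]
```

View pics/s4.png

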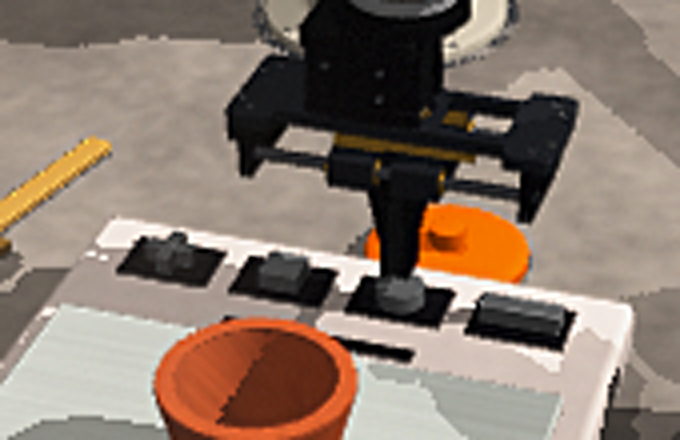

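Run:
```python
from h import *
p,X=scenecrop('s5')
dark=(p['pixels'].max(-1)<50)
for a,b in((300,320),(365,396)):
    m=np.zeros((400,640),bool);m[135:180,a:b]=1
    m&=dark&(X[...,2]>.07)&(X[...,0]>.4)&(X[...,0]<.6)
    q=X[m];print(np.percentile(q,[1,5,50,95,99],axis=0).round(3).tolist())
```

```text
[[0.439, 0.004, 0.144], [0.448, 0.006, 0.147], [0.493, 0.017, 0.181], [0.501, 0.03, 0.185], [0.503, 0.032, 0.185]]
[[0.449, 0.133, 0.146], [0.454, 0.139, 0.154], [0.5, 0.174, 0.182], [0.519, 0.192, 0.185], [0.521, 0.195, 0.186]]
```

The gripper body bottom is at 0.144, so there is ample clearance. Continuing down.

apply_moves(
  plan=[
    [[0, 0, 0, -0.15, 0, 0, 0], [0, 0, 0, -0.1, 0, 0, 0], [0, 0, 0, -0.1, 0, 0, 0], [0, 0, 0, 0, 0, 0, 0]],
  ],
)

```text
time_s: 7.63
tcp_pos: [0.4725, 0.1009, 0.0396]
ee_rot: [[-0.994, 0.11, 0.007], [0.11, 0.994, 0.002], [-0.006, 0.003, -1.0]]
wrist_force: [-0.1, 0.5, -0.5]
gripper_width: 0.004
```

apply_moves(
  plan=[
    [[0, -0.02, 0, -0.08, 0, 0.006, 0], [0, 0, 0, -0.06, 0, 0, 0], [0, 0, 0, 0, 0, 0, 0]],
  ],
)

```text
time_s: 7.88
tcp_pos: [0.472, 0.1009, 0.0358]
ee_rot: [[-0.994, 0.11, -0.0], [0.11, 0.994, 0.002], [0.0, 0.002, -1.0]]
wrist_force: [-0.9, 0.2, 1.0]
gripper_width: 0.005
```

apply_moves(
  plan=[
    [[0, 0, 0, -0.08, 0, 0, 0], [0, 0, 0, 0, 0, 0, 0]],
  ],
)

```text
time_s: 8.05
tcp_pos: [0.472, 0.1009, 0.034]
ee_rot: [[-0.994, 0.11, -0.0], [0.11, 0.994, 0.002], [0.0, 0.002, -1.0]]
wrist_force: [-0.5, -0.2, 3.0]
gripper_width: 0.004
```

apply_moves(
  plan=[
    [[0, 0, 0, -0.08, 0, 0, 0], [0, 0, 0, 0, 0, 0, 0]],
  ],
)

```text
time_s: 8.22
tcp_pos: [0.4721, 0.1009, 0.0324]
ee_rot: [[-0.994, 0.11, 0.0], [0.11, 0.994, 0.002], [-0.0, 0.002, -1.0]]
wrist_force: [-1.4, 0.9, 4.0]
gripper_width: 0.002
```

Run:
```python
from h import *
p,X=scenecrop('s6')
print([sense()['wrist_force'][2]], sense()['tcp_pos'])
```

```text
[np.float64(4.380945038827328)] [0.47209032 0.10093612 0.03249802]
```

View pics/s6.png

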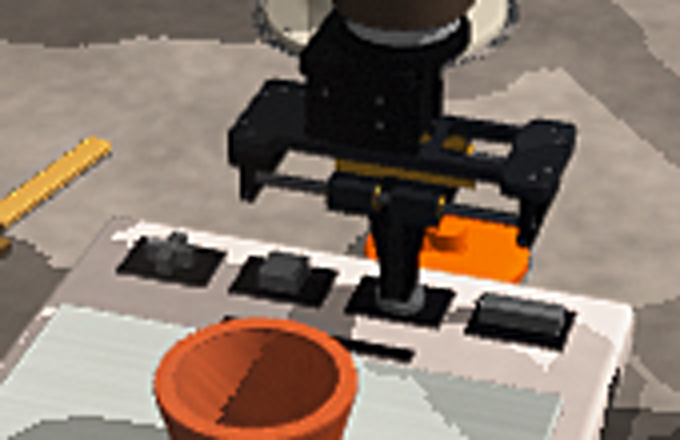

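The round key sits visibly low with 4 N on it. One small extra push to confirm full travel, then release.

apply_moves(
  plan=[
    [[0, 0, 0, -0.06, 0, 0, 0], [0, 0, 0, 0, 0, 0, 0]],
  ],
)

```text
time_s: 8.43
tcp_pos: [0.4721, 0.1009, 0.0321]
ee_rot: [[-0.994, 0.109, 0.0], [0.109, 0.994, 0.002], [-0.0, 0.002, -1.0]]
wrist_force: [-1.5, -0.1, 4.2]
gripper_width: 0.004
```

apply_moves(
  plan=[
    [[0, 0, 0, 0.3, 0, 0, 0], [0, 0, 0, 0.5, 0, 0, 0], [0, 0, 0, 0.5, 0, 0, 0], [0, 0, 0, 0, 0, 0, 0], [0, 0.1, 0.9, 0, 0, 0, 0], [0, 0.1, 0.9, 0, 0, 0, 0], [0, 0.06, 0.9, 0, 0, 0, 0], [0, 0, 0, 0, 0, 0, 0], [0, 0, 0, 0, 0, 0, 0]],
  ],
)

```text
time_s: 9.18
tcp_pos: [0.4785, 0.1705, 0.0644]
ee_rot: [[-0.994, 0.113, 0.001], [0.113, 0.994, 0.004], [-0.001, 0.004, -1.0]]
wrist_force: [-0.5, -0.0, 0.6]
gripper_width: 0.008
```

Run:
```python
from h import *
p,X=scenecrop('s7')
print(sense()['wrist_force'], sense()['tcp_pos'])
```

```text
[ 0.43894121  0.46807126 -0.80003365] [0.47871618 0.17034898 0.06442375]
```

View pics/s7.png

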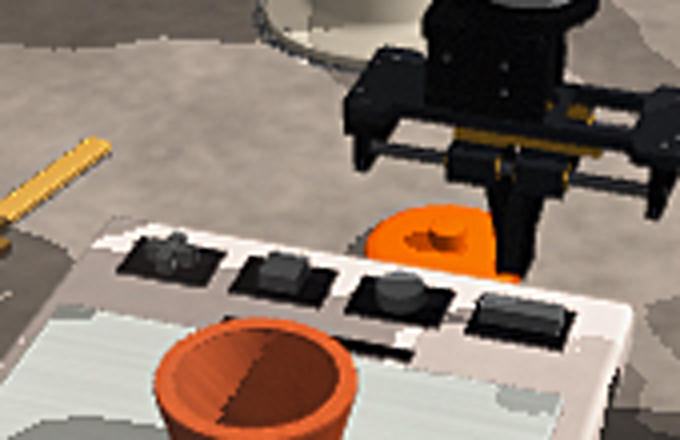

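The round key is up again and the finger hovers over the bar key at (525,310 in the crop). Descending.

apply_moves(
  plan=[
    [[0, -0.03, 0.15, -0.3, 0, 0, -0.01], [0, 0, 0, -0.3, 0, 0, 0], [0, 0, 0, -0.2, 0, 0, 0], [0, 0, 0, -0.1, 0, 0, 0], [0, 0, 0, 0, 0, 0, 0], [0, 0, 0, 0, 0, 0, 0]],
  ],
)

```text
time_s: 9.73
tcp_pos: [0.4762, 0.1709, 0.0376]
ee_rot: [[-0.992, 0.128, -0.002], [0.128, 0.992, 0.002], [0.002, 0.001, -1.0]]
wrist_force: [0.5, 0.0, 0.1]
gripper_width: 0.002
```

apply_moves(
  plan=[
    [[0, 0.08, 0.12, 0.12, 0, 0, 0.03], [0, 0, 0, 0, 0, 0, 0], [0, 0, 0, 0, 0, 0, 0]],
  ],
)

```text
time_s: 9.98
tcp_pos: [0.4781, 0.1732, 0.0405]
ee_rot: [[-0.995, 0.098, -0.003], [0.098, 0.995, 0.001], [0.003, 0.001, -1.0]]
wrist_force: [0.7, -0.7, 0.4]
gripper_width: 0.006
```

apply_moves(
  plan=[
    [[0, 0, 0.04, -0.12, 0, 0, 0], [0, 0, 0, -0.12, 0, 0, 0], [0, 0, 0, -0.08, 0, 0, 0], [0, 0, 0, -0.06, 0, 0, 0], [0, 0, 0, 0, 0, 0, 0]],
  ],
)

```text
time_s: 10.4
tcp_pos: [0.4786, 0.1744, 0.0321]
ee_rot: [[-0.995, 0.099, -0.001], [0.099, 0.995, 0.002], [0.001, 0.002, -1.0]]
wrist_force: [-1.2, -0.7, 4.7]
gripper_width: 0.006
```

apply_moves(
  plan=[
    [[0, 0, 0, -0.02, 0, 0, 0], [0, 0, 0, -0.02, 0, 0, 0], [0, 0, 0, -0.02, 0, 0, 0], [0, 0, 0, -0.01, 0, 0, 0], [0, 0, 0, -0.02, 0, 0, 0], [0, 0, 0, -0.01, 0, 0, 0], [0, 0, 0, -0.02, 0, 0, 0], [0, 0, 0, -0.01, 0, 0, 0], [0, 0, 0, -0.02, 0, 0, 0], [0, 0, 0, -0.01, 0, 0, 0]],
  ],
)

```text
time_s: 11.23
tcp_pos: [0.4787, 0.1744, 0.0321]
ee_rot: [[-0.995, 0.098, 0.001], [0.098, 0.995, 0.001], [-0.0, 0.001, -1.0]]
wrist_force: [-2.1, -0.4, 5.3]
gripper_width: 0.005
```

Run:
```python
from h import *
p,X=scenecrop('s8')
print(sense()['wrist_force'], sense()['tcp_pos'])
```

```text
[-1.05721563  0.06004375  4.47954013] [0.47865078 0.17440564 0.03205199]
```

View pics/s8.png

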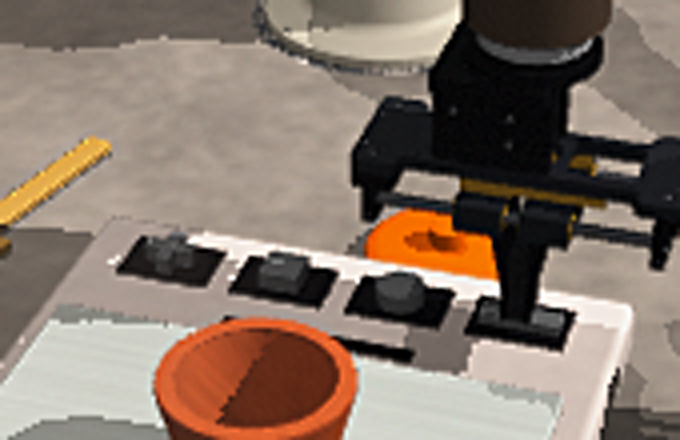

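The bar key is down and holding at about 4.5 N. It has been down since about 10.3 s, so I'll hold for one more second.

apply_moves(
  plan=[
    [[0, 0, 0, -0.02, 0, 0, 0], [0, 0, 0, -0.01, 0, 0, 0], [0, 0, 0, -0.02, 0, 0, 0], [0, 0, 0, -0.01, 0, 0, 0], [0, 0, 0, -0.02, 0, 0, 0], [0, 0, 0, -0.01, 0, 0, 0], [0, 0, 0, -0.02, 0, 0, 0], [0, 0, 0, -0.01, 0, 0, 0], [0, 0, 0, -0.02, 0, 0, 0], [0, 0, 0, -0.01, 0, 0, 0], [0, 0, 0, -0.01, 0, 0, 0]],
  ],
)

```text
time_s: 12.2
tcp_pos: [0.4787, 0.1744, 0.0321]
ee_rot: [[-0.995, 0.096, 0.002], [0.096, 0.995, 0.0], [-0.002, 0.0, -1.0]]
wrist_force: [-1.7, -0.6, 4.0]
gripper_width: 0.005
```

apply_moves(
  plan=[
    [[0, 0, 0, 0.4, 0, 0, 0], [0, 0, 0, 0.8, 0, 0, 0], [0, 0, 0, 0.8, 0, 0, 0], [0, 0, 0, 0.8, 0, 0, 0], [0, 0, 0, 0.8, 0, 0, 0], [0, 0, 0, 0.8, 0, 0, 0], [0, 0, 0, 0.8, 0, 0, 0], [0, 0, 0, 0.8, 0, 0, 0], [0, 0, 0, 0.5, 0, 0, 0], [0, 0, 0, 0, 0, 0, 0], [0, 0, 0, 0, 0, 0, 0]],
  ],
)

```text
time_s: 13.12
tcp_pos: [0.4757, 0.1726, 0.1953]
ee_rot: [[-0.995, 0.1, -0.005], [0.1, 0.995, -0.003], [0.005, -0.003, -1.0]]
wrist_force: [-0.3, -0.4, -0.6]
gripper_width: 0.008
```

Run:
```python
from h import *
s=sense();print(s['wrist_force'], s['tcp_pos'],s['time_s'])
p=capture('wrist');save(p,'w9')
D=p['depth'];K=np.array(p['mtx']);M=np.array(p['mount']);v,u=np.mgrid[0:400,0:640]
P=np.stack([(u-K[0,2])/K[0,0]*D,(v-K[1,2])/K[1,1]*D,D],-1)
X=(P@M[:3,:3].T+M[:3,3])@s['ee_rot'].T+s['tcp_pos']
for n,x,y in(('bar',.478,.1747),('round',.471,.1003),('square',.464,.026),('cross',.457,-.048)):
    m=(D>0)&(np.hypot(X[...,0]-x,X[...,1]-y)<.006);print(n,np.median(X[m][:,2]),m.sum())
```

```text
[-0.33927284 -0.43817307 -0.58077308] [0.47571938 0.17256144 0.19534287] 13.1167
bar 0.266802052995166 509
round 0.06034696848083396 122
square 0.06043092172613458 120
cross 0.060204757143280496 125
```

View pics/w9.png

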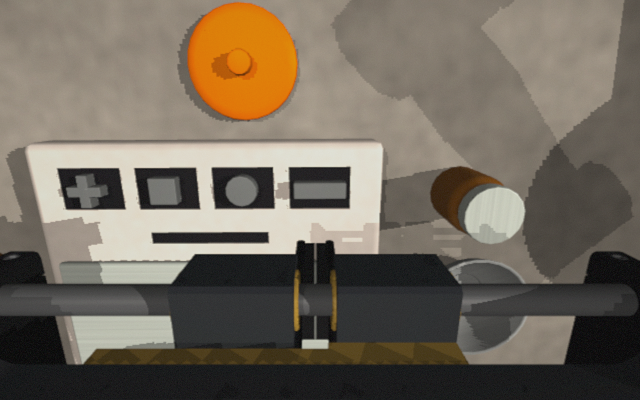

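All four keys look up, with the bar at (320,190). The bar's depth figure (0.267) is the gripper itself in the mask; the other three read 0.060. The hand is clear, so I'm handing in.

Run:
```python
from h import *
s=sense();p=capture('wrist')
D=p['depth'];K=np.array(p['mtx']);M=np.array(p['mount']);v,u=np.mgrid[0:400,0:640]
P=np.stack([(u-K[0,2])/K[0,0]*D,(v-K[1,2])/K[1,1]*D,D],-1)
X=(P@M[:3,:3].T+M[:3,3])@s['ee_rot'].T+s['tcp_pos']
print('bar z',np.median(X[186:194,305:335,2]))
from station import finish_job
print(finish_job())
```

```text
bar z 0.060251987459496587
the job is handed in; nothing more can be done
None
```

I woke and zeroed the scale as asked, then withdrew to TCP z ≈ 0.195 m and handed the job in at about 13 s.

- **Round key:** I pressed it down with about 4 N and the picture showed it low. After release it was up again, before I moved on to the bar.
- **Bar key:** I held it down for about 1.9 s (about 10.3 s to 12.2 s), reading 4 to 5.3 N upward while it was held. Then I released it.

**Last checks:**
- All four key tops read z ≈ 0.060 m, so all are up.
- The wrist force was back to noise level.
- In the final wrist picture the lid and jar look undisturbed. I made no final check of the mortar, pestle, bowl or spatula, though the tool stayed well clear of them.

**Disagreements:**
- **Fingertip height:** the shut fingertips ended about 21 mm behind the TCP by scene depth, not 8 mm ahead as described. My first descent therefore stopped above the round key with no contact, and I corrected it using depth and force.
- **First depth reading of the bar:** it read 0.267 m because the gripper was in the sample. Re-measured on the bar itself, it read 0.060 m.

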